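Slide the specimen under the cone with the lock button held down

TASK

On the penetrometer, press the carriage's lock button fully down with a fingertip and keep it down while you push the carriage along its rail until it is fully home against the end stop, with the specimen tin riding under the cone. Then let the button spring up so that the carriage locks there, and move clear. Only press and push: leave the tin in its seat untouched, grasp and lift nothing, and leave everything else on the bench where it is.

Things in the scene. Friction and masses are not known exactly. Their poses are not given: they have to be found in the camera images.
- stage: the penetrometer's base, fixed to the bench: grey plate (450 x 170, top 18 above the bench, x -75..375, y -85..85) with four black corner knobs (36 high) and a rail along its middle that carries the specimen carriage; the measuring head stands on its far end. Origin: on the bench under the button's centre as the carriage starts; x runs along the rail in the sliding direction; z up
- head: the measuring head, fixed on the far end of the plate at a place that varies along the rail: a low end-stop block across the rail (70 wide, 64 high, its near face 38 beyond the cone), then a steel column to 350 high (78 beyond the cone) with a bracket that carries the cone. Origin: on the bench under the cone; axes as the stage's
- carriage (a joint): position of the specimen carriage along the rail (m): starts at 0 and grows towards the end stop, which it meets after 0.075 to 0.13. At the start a catch blocks it until the button is 3 mm down; farther along a spring brake grips the rail with about 20 N whenever the button is up. With the button down it takes only 1 to 3 N to slide
- push_face (a point): middle of the upright trailing face of the carriage's raised deck, 56 above the bench, 24 ahead of the button's centre. The aluminium carriage is 190 long, 80 wide: a low step at its trailing end with the button (step top 46 above the bench), then the deck, 134 long, top 66. A fingertip holding the button down can push on this face. Axes as the stage's
- lock_button (a joint): travel of the lock button (m): 0 = up, brake on (reads within about 0.5 mm of 0); 0.006 = fully down. A spring pushes it up: 5 N starts it, about 9.5 N takes it fully down; from about 3.5 mm down the carriage is free. It springs up when let go, which brakes the carriage where it is
- button_top (a point): centre of the top of the black round lock button (dia. 42) on the low step of the carriage, 56 above the bench when up and 50 when down; the point moves with the button and the carriage. Axes as the stage's
- deck_centre (a point): on the carriage's deck (66 above the bench), the centre of the square seat for the tin, 120 ahead of the button; four lips 5 high keep the tin there with about 2 play. Axes as the stage's
- cone_tip (a point): point of the cone, 118 above the bench, below the bracket (underside 195 above the bench, its near face 5 nearer the button than the cone). When the carriage is at its end stop the seat's centre is straight below this point, so what is left to slide is the distance along x from deck_centre to here. Axes as the stage's
- specimen: the specimen tin: aluminium, filled with soil, dia. 55, 40 high, about 0.16 kg, standing loose in the seat on the deck (its top 106 above the bench, 12 below the cone tip). Origin: centre of its underside, z up
- spare_tin: spare tin, same as the specimen tin (dia. 55, 40 high), standing on the bench to the left of the instrument (its +y side); origin at the centre of its underside
- spare_cone: spare steel cone standing point up on the bench, dia. 22, 38 high; origin at the centre of its underside
- weight: brass calibration weight, dia. 32, 44 high, standing on the base plate on its -y side, its near edge about 8 clear of the passing carriage; origin at the centre of its underside
- spatula: spatula about 200 long lying on the bench on the instrument's -y side; origin at the underside of its middle
- wash_bottle: white plastic bottle, dia. 60, 160 high, at the right side of the bench; origin at the centre of its underside
- mortar: white ceramic bowl, dia. 110, 60 high, at the left side of the bench; origin at the centre of its underside
- screwdriver: screwdriver about 180 long lying at the left side of the bench; origin at the underside of its middle
Things that resemble listed ones, but are neither listed nor needed, are in the scene too. What is shaped like the specimen but orange or purple is not meant.

How it is judged:
On the way, in this order (a step that is already met when the one before it is completed fails the run):
1. the lock button is pressed down (4 mm or more of its 6) with the carriage still within 6 mm of where it started (value of joint lock_button above 0.004 m and distance of deck_centre from where it was at the start of the episode below 0.006 m), for 0.1 s.
2. the carriage is within 2 mm of its end stop with the button still down (x of deck_centre in the frame of cone_tip above -0.002 m and value of joint lock_button above 0.003 m), for 0.1 s.
At the end, for the whole second after the job is handed in: the carriage is within 2.5 mm of its end stop (the seat's centre less than 2.5 mm short of the cone), the button is up again (within 1.2 mm of up), and the tin stands upright and at rest in its seat, within 8 mm of the point under the cone (x of deck_centre in the frame of cone_tip above -0.0025 m and value of joint lock_button below 0.0012 m and distance between specimen and deck_centre below 0.008 m and angle between specimen's own z axis and vertical below 0.1 rad and horizontal distance between specimen and cone_tip below 0.008 m and linear speed of specimen below 0.01 m/s); the robot touches nothing.
It fails at once if the button came up (less than 2 mm down) while the carriage was on its way, or the carriage was forced along with the brake on (distance of deck_centre from where it was at the start of the episode above 0.01 m and x of deck_centre in the frame of cone_tip below -0.005 m and value of joint lock_button below 0.002 m).
It fails at once if the tin was lifted or tipped out of its seat (not (distance between specimen and deck_centre below 0.01 m) or not (angle between specimen's own z axis and vertical below 0.15 rad)).
It fails at once if the robot touched the specimen tin (contact force between any of the arm, the fingers and specimen above 0.5 N).
It fails at once if another thing on the bench was moved by more than 15 mm (distance of any of spare_tin, spare_cone, weight, spatula, wash_bottle, mortar, screwdriver from where it was at the start of the episode above 0.015 m).
It also fails if it takes over 48 s, if anything falls off the work surface, if the arm or the gripper's body presses on something with over 40 N, if the wrist force passes 120 N, or if a joint passes its speed limit or range.

ROBOT

A 6-joint arm with a two-finger parallel gripper is mounted at the origin on the work surface. World frame = base frame: x ahead of the robot, y to its left, z up, the work surface at z = 0. Lengths are in m, angles in rad, forces in N, time in s.
With the tool pointing down it reaches from about 0.4 to 0.925 m from the base axis. Payload 12.5 kg.
Tool frame: the origin (TCP) lies on the centre line of the jaws, within the pads' length; the fingertips stand ahead of it and the grasp point (between the pads) lies 5 mm behind it (arm.finger_overhang is the z of the fingertips in the tool frame, in m); z points along the fingers, y is the line along which they close (so a half turn about z gives the same grasp; the last joint's range is limited). The gripper opens to 95 mm and grips with 3 to 60 N. Pads are 20 mm wide; open, the fingers measure 119 mm over their backs; the gripper's body (75 mm by 180 mm) begins 59 mm behind the grasp point.
Start: joints at [-0.106, 0.491, 1.559, -0, 1.092, -0.106], TCP at [0.625, 0, 0.229] pointing down, gripper open.
Joint ranges: [-3.1, 3.1], [-0.84, 2.19], [0.05, 2.79], [-1.13, 4.28], [0.06, 2.93], [-2.69, 2.69]. Speed limits (rad/s): [2.22, 2.22, 2.79, 3.14, 3.14, 3.14].

INTERFACE

Orientations are given as a unit quaternion [w, x, y, z].
In Python, from bench import arm, viewer gives the robot as it stands.
- The arm moves only by the tool apply_moves, never from a script. Its arguments are lists of equal length, an entry for each row: "delta_pos": the shift along the tool's x, y, z in mm, a list of three; "angular": the turn, a rotation vector about the tool's x, y, z in rad, a list of three. A call has 1 to 5 rows; each row shifts and turns the commanded pose from where the row before left it, along the tool's axes as they then stand; what a row does not reach is not made up. A row lasts 1/12 s, in which the tool goes at most 41.7 mm and 7.16 degrees, less where a joint would pass 70% of its speed; a pose out of reach is approached as far as the arm can. A call is refused whole if a number of a shift passes 41.7 or a number of a turn 0.125, either way. A call with a gripper value outside its range is refused whole. "jaw" is the finger opening in mm, from 0 to 95.1, set as the call begins (left out, the last holds). The fingers move at their own pace and stop on an object; "grip_force" is the grip in N (left out, the last holds). Time passes only in rows, so rows that do not move let the fingers close. It gives the time, the measured TCP pose, the force, the opening and the grip force at its end, in the units of the state.
- arm.read_state(): the state, without advancing time (a new reading comes with each control period).
- viewer.snapshot(name): name is "scene" or "side" or "wrist"; returns a dict with "img" (384x512x3 uint8, red, green, blue), "K" (3x3 intrinsics, pixels), "R" (3x3) and "t" (3): a world point X has camera coordinates R X + t; the wrist camera has in their place "mount" (4x4, takes a point from camera to tool coordinates, whose origin is the TCP and whose axes are the flange's). Camera axes: x right, y down, z forward; pixel columns grow to the right and rows downward; lengths in m; the calibration is good to about 2 mm. A picture is of the moment at which its call begins: read the wrist's pose just before it. There is no depth.
- arm.close_job(): hands the job in; it is judged then, once.
The state is a dict: "time_s": time; "joints": joint angles; "qd": joint speeds; "joint_torque": joint torques, N m; "eef_pos": TCP position; "orientation": TCP orientation; "ft_force": force on the tool from outside, world axes, zero at the start; "ft_torque": the same for the moment, N m; "finger_gap": finger opening in m; "finger_force": force on a finger pad.
Only numpy, scipy, OpenCV 4.12 (cv2) and the standard library are available. Lean on these libraries where they do the work, as an engineer would, in place of code of your own. Each camera call takes 0.05 s, during which the arm holds its last target. There are 200 camera calls.

## Working session

There is one attempt and no reset: what is moved stays moved. The work goes in short steps, Python scripts to look and compute and a tool call to move; the robot and the scene stay as the last step left them, time stands still between calls to the robot, and variables do not carry over. Pictures are saved under pics/ and viewed, at most 10 in all, crops included, and the job is handed in when it is done.

Besides the shell and the picture viewer there is one more tool, called after "Emit:" by a JSON object that holds its "op" and its "data", one argument or row to a line. apply_moves: Moves the arm, as the interface text tells. Its arguments: {"type":"object","properties":{"delta_pos":{"type":"array"},"angular":{"type":"array"},"jaw":{"type":"number"},"grip_force":{"type":"number"}},"required":["delta_pos","angular"]}

```bash
mkdir -p pics; cat > h.py <<'E'
from bench import arm, viewer
import numpy as np, cv2, json
E
python3 - <<'E'
from h import *
s=arm.read_state(); print(s, arm.finger_overhang)
for n in ["scene","side"]:
    d=viewer.snapshot(n); cv2.imwrite(f"pics/{n}0.png",cv2.resize(d["img"][...,::-1],(800,600),interpolation=cv2.INTER_CUBIC))
    np.savez(f"{n}0.npz",**d); print(n,d["K"],d["R"],d["t"])
E
```

```text
{'time_s': 0.0, 'joints': array([-1.05607710e-01,  4.91571343e-01,  1.55946074e+00, -1.69154052e-05,
        1.09170259e+00, -1.05602136e-01]), 'qd': array([-2.20526955e-05,  1.79461541e-03, -1.86674749e-03,  1.27464293e-03,
       -2.13776798e-03,  2.45246372e-03]), 'joint_torque': array([-9.52334158e-04, -6.12640929e+01, -2.58175153e+01,  6.92750537e-02,
        4.83079045e-02, -1.38641695e-05]), 'eef_pos': array([6.24765334e-01, 3.88869186e-05, 2.28050532e-01]), 'orientation': array([-4.39360623e-04,  7.07105877e-01,  7.07107455e-01, -3.64791708e-04]), 'ft_force': array([-0.47904879,  0.05298111,  0.69795888]), 'ft_torque': array([-0.00984148, -0.09390672, -0.00956997]), 'finger_force': 0.0, 'finger_gap': 0.09497125733693403} 0.014
scene [[383.48081771   0.         254.88232746]
 [  0.         383.48081771 188.80681893]
 [  0.           0.           1.        ]] [[ 0.76843573  0.63967489 -0.01796034]
 [ 0.4333088  -0.54077307 -0.7209771 ]
 [-0.47090341  0.54624219 -0.6927261 ]] [-0.42028873 -0.18200714  1.78495669]
side [[348.78325659   0.         251.67983636]
 [  0.         348.78325659 186.92708836]
 [  0.           0.           1.        ]] [[-0.81494177 -0.57950055  0.00700153]
 [-0.40808497  0.56522096 -0.7169323 ]
 [ 0.41150525 -0.5871153  -0.69710764]] [0.46603162 0.28710838 1.08090995]
```

View pics/scene0.png

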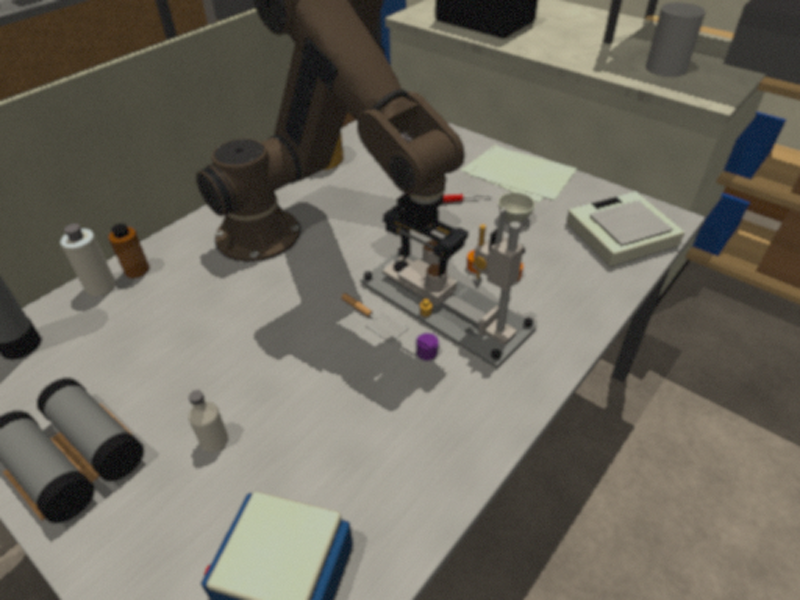

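View pics/side0.png

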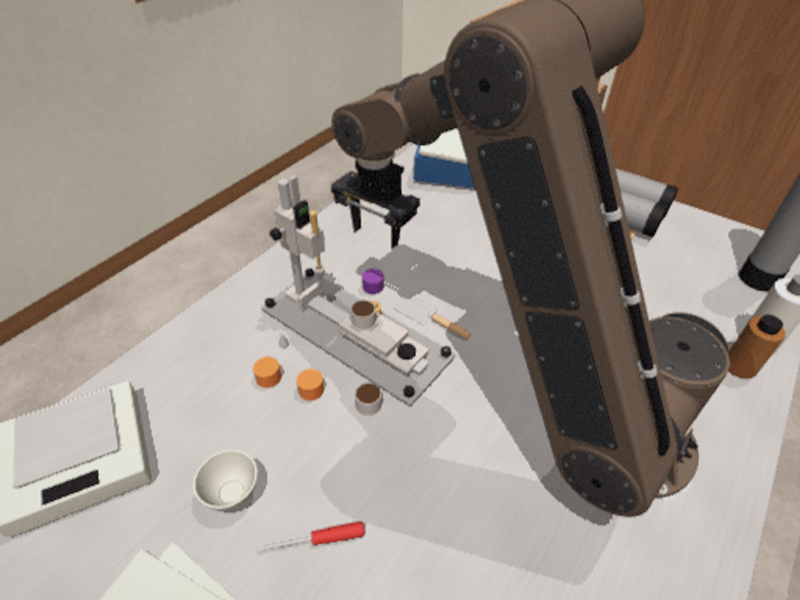

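The side view shows the black round lock button at about (407,351), the tin in its seat at (362,313) and the spare tin at (369,397). The four corner knobs are at (270,302), (409,391), (446,351) and (310,272), and the cone is under the bracket at about (318,265). Possible mix-ups are the black knobs (button) and the spare, orange and purple tins (specimen). I'll check with a close crop and the wrist view.

```bash
python3 - <<'E'
from h import *
d=np.load("side0.npz"); im=d["img"][...,::-1]
c=im[110:265,155:305]; cv2.imwrite("pics/c1.png",cv2.resize(c,(580,600),interpolation=cv2.INTER_CUBIC))
s=arm.read_state(); w=viewer.snapshot("wrist"); np.savez("w0.npz",**w,p=s["eef_pos"],q=s["orientation"]); print(w["mount"],w["K"])
cv2.imwrite("pics/w0.png",cv2.resize(w["img"][...,::-1],(800,600),interpolation=cv2.INTER_CUBIC))
E
```

```text
[[-8.46471611e-04 -9.69145760e-01 -2.46486876e-01  6.85419356e-02]
 [ 9.99999641e-01 -8.27822037e-04 -1.79283746e-04  3.02010251e-04]
 [-3.02951859e-05 -2.46486939e-01  9.69146113e-01 -1.56775176e-01]
 [ 0.00000000e+00  0.00000000e+00  0.00000000e+00  1.00000000e+00]] [[314.55732526   0.         256.68362352]
 [  0.         314.55732526 193.66673904]
 [  0.           0.           1.        ]]
```

View pics/c1.png

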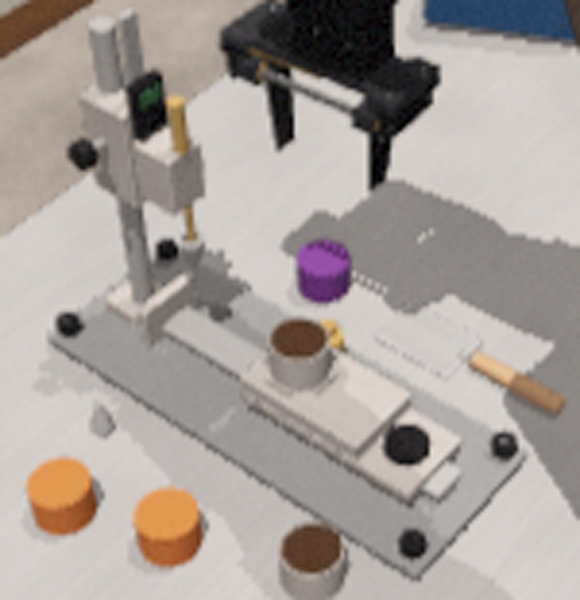

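View pics/w0.png

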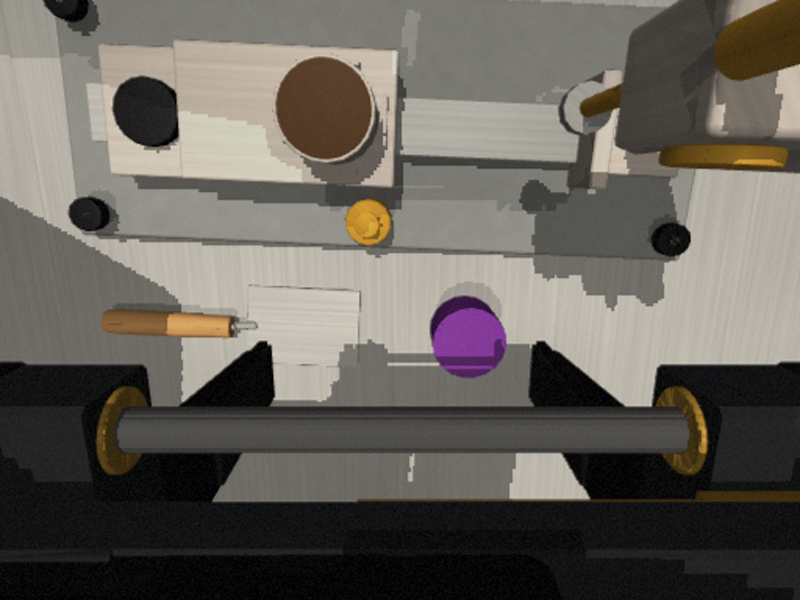

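The crop and wrist view confirm the choices. In the wrist view the button is at (146,111) on the low step, the specimen tin top at (324,108), and the cone and bracket at (585,108). The yellow weight is at (368,222) and the near-side knobs at (89,214) and (671,239).

```bash
cat >> h.py <<'E'
from scipy.spatial.transform import Rotation as Ro
def T(p,q):
    M=np.eye(4); M[:3,:3]=Ro.from_quat(np.r_[q[1:],q[0]]).as_matrix(); M[:3,3]=p; return M
def pw(w,u,v,z,s=.64):  # wrist pixel (viewed 800x600) -> world at height z
    M=T(w["p"],w["q"])@w["mount"]; r=M[:3,:3]@np.linalg.solve(w["K"],[u*s,v*s,1]); o=M[:3,3]; return o+r*(z-o[2])/r[2]
def ps(d,u,v,z):
    r=d["R"].T@np.linalg.solve(d["K"],[u,v,1]); o=-d["R"].T@d["t"]; return o+r*(z-o[2])/r[2]
E
python3 - <<'E'
from h import *
w=np.load("w0.npz"); d=np.load("side0.npz")
for n,u,v,z in [("button",146,111,.056),("tin",325,108,.106),("knobA",89,214,.054),("knobB",671,239,.054),("deckTL",175,40,.066),("deckTR",398,50,.066),("faceBot",180,178,.066),("deckBR",393,187,.066)]: print(n,pw(w,u,v,z).round(4))
k=150/580
for n,u,v,z in [("button",407,442,.056),("tin",298,338,.106),("k",413,543,.054),("k",505,445,.054),("k",68,323,.054)]: print("side",n,ps(d,155+u*k,110+v*k,z).round(4))
E
```

```text
button [0.4647 0.1093 0.056 ]
tin [0.5845 0.1045 0.106 ]
knobA [0.4175 0.0453 0.054 ]
knobB [0.8063 0.0285 0.054 ]
deckTL [0.4917 0.1474 0.066 ]
deckTR [0.6232 0.1418 0.066 ]
faceBot [0.4858 0.0685 0.066 ]
deckBR [0.6198 0.0629 0.066 ]
side button [0.4566 0.1133 0.056 ]
side tin [0.5783 0.1069 0.106 ]
side k [0.394  0.1962 0.054 ]
side k [0.387  0.0653 0.054 ]
side k [0.7976 0.1788 0.054 ]
```

Yaw of the rail is about -2.4°, with the button at (0.465, 0.109). I'll move above it first, then turn the gripper so its narrow side lies along the rail.

Emit:
{"op": "apply_moves", "data": {
  "delta_pos": [
    [22,-31,0],
    [22,-31,0],
    [22,-31,0],
    [22,-31,0],
    [21,-30,0]
  ],
  "angular": [
    [0,0,0],
    [0,0,0],
    [0,0,0],
    [0,0,0],
    [0,0,0]
  ],
  "jaw": 0
}}

```text
time_s: 0.57
eef_pos: [0.4692, 0.1098, 0.2284]
orientation: [-0.0, 0.707, 0.707, -0.0]
ft_force: [0.4, -0.1, 1.1]
finger_gap: 0.0674
finger_force: 0.0
```

Emit:
{"op": "apply_moves", "data": {
  "delta_pos": [
    [0,0,0],
    [0,0,0],
    [0,0,0],
    [0,0,0],
    [0,0,0]
  ],
  "angular": [
    [0,0,-0.12],
    [0,0,-0.12],
    [0,0,-0.12],
    [0,0,-0.12],
    [0,0,-0.12]
  ]
}}

```text
time_s: 0.98
eef_pos: [0.4709, 0.1091, 0.2286]
orientation: [-0.0, 0.464, 0.886, -0.0]
ft_force: [1.1, 0.2, -0.6]
finger_gap: 0.0338
finger_force: 0.0
```

Emit:
{"op": "apply_moves", "data": {
  "delta_pos": [
    [0,0,0],
    [0,0,0],
    [0,0,0],
    [0,0,0],
    [0,0,0]
  ],
  "angular": [
    [0,0,-0.12],
    [0,0,-0.12],
    [0,0,-0.12],
    [0,0,-0.12],
    [0,0,-0.12]
  ]
}}

```text
time_s: 1.4
eef_pos: [0.4709, 0.109, 0.2285]
orientation: [-0.0, 0.181, 0.983, -0.0]
ft_force: [-0.2, 0.1, -0.6]
finger_gap: 0.0023
finger_force: 0.0
```

Emit:
{"op": "apply_moves", "data": {
  "delta_pos": [
    [0,0,20],
    [0,0,25],
    [0,0,25],
    [0,0,20],
    [0,0,0]
  ],
  "angular": [
    [0,0,-0.12],
    [0,0,-0.12],
    [0,0,-0.089],
    [0,0,0],
    [0,0,0]
  ]
}}

```text
time_s: 1.82
eef_pos: [0.4695, 0.1088, 0.1357]
orientation: [-0.003, 0.021, 1.0, -0.0]
ft_force: [-0.9, 0.7, -0.2]
finger_gap: 0.0001
finger_force: 0.0
```

```bash
python3 - <<'E'
from h import *
s=arm.read_state(); w=viewer.snapshot("wrist"); np.savez("w1.npz",**w,p=s["eef_pos"],q=s["orientation"]); print(s["eef_pos"])
cv2.imwrite("pics/w1.png",cv2.resize(w["img"][...,::-1],(800,600),interpolation=cv2.INTER_CUBIC))
E
```

```text
[0.46951206 0.10882214 0.13566219]
```

View pics/w1.png

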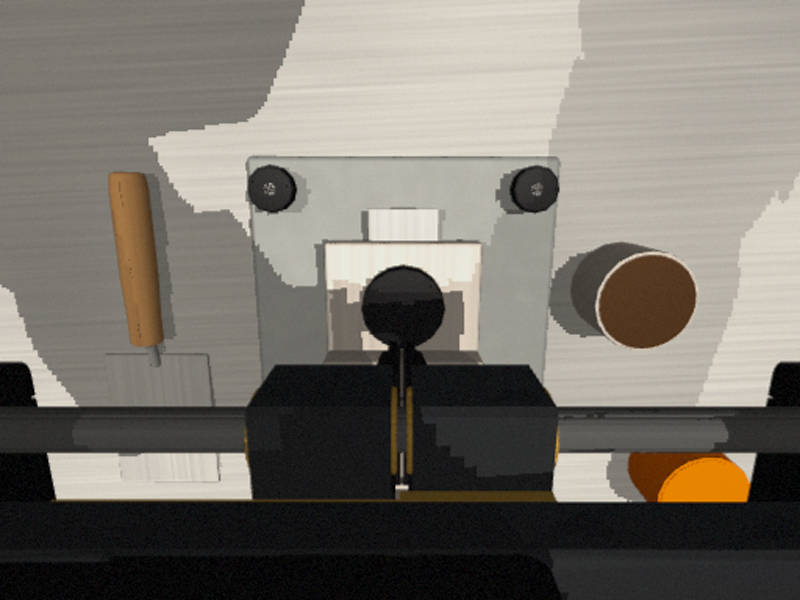

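The button appears at (403,306), centred on the closed fingers. Next I'll work out its position from this closer view.

```bash
python3 - <<'E'
from h import *
w=np.load("w1.npz")
e=np.array([np.cos(.0419),-np.sin(.0419),0]); n=np.array([-e[1],e[0],0])
for nm,u,v,z in [("button",403,306,.056),("stepL",326,241,.046),("stepR",481,241,.046),("faceTopEdge",403,362,.066),("faceBase",403,351,.046),("bt",403,265,.056),("bb",403,347,.056)]:
    p=pw(w,u,v,z); print(nm,p.round(4),"rel tcp along,left mm",(1e3*(p-w["p"])@e).round(1),(1e3*(p-w["p"])@n).round(1))
E
```

```text
button [0.4623 0.1095 0.056 ] rel tcp along,left mm -7.2 0.4
stepL [0.4296 0.0722 0.046 ] rel tcp along,left mm -38.4 -38.2
stepR [0.4329 0.1499 0.046 ] rel tcp along,left mm -38.3 39.5
faceTopEdge [0.4881 0.1084 0.066 ] rel tcp along,left mm 18.5 0.3
faceBase [0.4895 0.1084 0.046 ] rel tcp along,left mm 20.0 0.4
bt [0.4417 0.1103 0.056 ] rel tcp along,left mm -27.9 0.4
bb [0.4838 0.1086 0.056 ] rel tcp along,left mm 14.3 0.4
```

The finger is 6–7 mm ahead of the button centre, with about 7 mm clear of the push face. I'll descend now.

Emit:
{"op": "apply_moves", "data": {
  "delta_pos": [
    [0,0,20],
    [0,0,20],
    [0,0,15],
    [0,0,4],
    [0,0,0]
  ],
  "angular": [
    [0,0,0],
    [0,0,0],
    [0,0,0],
    [0,0,0],
    [0,0,0]
  ]
}}

```text
time_s: 2.28
eef_pos: [0.4712, 0.109, 0.0799]
orientation: [-0.0, 0.021, 1.0, -0.0]
ft_force: [-0.5, -0.2, 1.0]
finger_gap: 0.0004
finger_force: 0.0
```

Emit:
{"op": "apply_moves", "data": {
  "delta_pos": [
    [0,0,2],
    [0,0,2],
    [0,0,1],
    [0,0,1],
    [0,0,0]
  ],
  "angular": [
    [0,0,0],
    [0,0,0],
    [0,0,0],
    [0,0,0],
    [0,0,0]
  ]
}}

```text
time_s: 2.7
eef_pos: [0.4711, 0.109, 0.0739]
orientation: [0.0, 0.021, 1.0, 0.0]
ft_force: [-0.3, -0.6, 0.0]
finger_gap: 0.0005
finger_force: 0.0
```

Emit:
{"op": "apply_moves", "data": {
  "delta_pos": [
    [1.5,0,1],
    [0,0,1],
    [0,0,1],
    [0,0,1],
    [0,0,0]
  ],
  "angular": [
    [0,0,0],
    [0,0,0],
    [0,0,0],
    [0,0,0],
    [0,0,0]
  ]
}}

```text
time_s: 3.12
eef_pos: [0.4695, 0.1091, 0.0697]
orientation: [0.0, 0.021, 1.0, -0.0]
ft_force: [-0.6, -0.3, 4.2]
finger_gap: 0.0002
finger_force: 2.5
```

Emit:
{"op": "apply_moves", "data": {
  "delta_pos": [
    [0,0,1],
    [0,0,1],
    [0,0,1],
    [0,0,1],
    [0,0,0]
  ],
  "angular": [
    [0,0,0],
    [0,0,0],
    [0,0,0],
    [0,0,0],
    [0,0,0]
  ]
}}

```text
time_s: 3.53
eef_pos: [0.4697, 0.1091, 0.0659]
orientation: [0.0, 0.021, 1.0, 0.0]
ft_force: [-1.5, -0.6, 8.3]
finger_gap: 0.0008
finger_force: 3.8
```

Emit:
{"op": "apply_moves", "data": {
  "delta_pos": [
    [0,0,1],
    [0,0,0.5],
    [0,0,0.5],
    [0,0,0.5],
    [0,0,0]
  ],
  "angular": [
    [0,0,0],
    [0,0,0],
    [0,0,0],
    [0,0,0],
    [0,0,0]
  ]
}}

```text
time_s: 3.95
eef_pos: [0.4704, 0.1091, 0.0641]
orientation: [0.001, 0.021, 1.0, 0.0]
ft_force: [-0.3, -0.9, 14.6]
finger_gap: 0.0007
finger_force: 7.7
```

Bottomed out at 14.6 N, so the button is fully down. Now I'll push along the rail, which is tool -x.

Emit:
{"op": "apply_moves", "data": {
  "delta_pos": [
    [-1,0,0.5],
    [-2,0,0],
    [-2,0,0],
    [-2,0,0],
    [-2,0,0]
  ],
  "angular": [
    [0,0,0],
    [0,0,0],
    [0,0,0],
    [0,0,0],
    [0,0,0]
  ]
}}

```text
time_s: 4.37
eef_pos: [0.4797, 0.1087, 0.0641]
orientation: [0.002, 0.021, 1.0, 0.0]
ft_force: [-1.6, -1.9, 21.7]
finger_gap: 0.0002
finger_force: 10.6
```

Emit:
{"op": "apply_moves", "data": {
  "delta_pos": [
    [-2,0,0],
    [-2,0,0],
    [-2,0,0],
    [-2,0,0],
    [-2,0,0]
  ],
  "angular": [
    [0,0,0],
    [0,0,0],
    [0,0,0],
    [0,0,0],
    [0,0,0]
  ]
}}

```text
time_s: 4.78
eef_pos: [0.4897, 0.1083, 0.0641]
orientation: [0.002, 0.021, 1.0, 0.0]
ft_force: [-1.2, -0.5, 19.9]
finger_gap: 0.0003
finger_force: 10.3
```

Emit:
{"op": "apply_moves", "data": {
  "delta_pos": [
    [-3,0,0],
    [-3,0,0],
    [-3,0,0],
    [-3,0,0],
    [-3,0,0]
  ],
  "angular": [
    [0,0,0],
    [0,0,0],
    [0,0,0],
    [0,0,0],
    [0,0,0]
  ]
}}

```text
time_s: 5.2
eef_pos: [0.5047, 0.1076, 0.0641]
orientation: [0.002, 0.021, 1.0, 0.0]
ft_force: [-1.5, -2.0, 19.7]
finger_gap: 0.0007
finger_force: 9.8
```

Emit:
{"op": "apply_moves", "data": {
  "delta_pos": [
    [-3,0,0],
    [-3,0,0],
    [-3,0,0],
    [-3,0,0],
    [-3,0,0]
  ],
  "angular": [
    [0,0,0],
    [0,0,0],
    [0,0,0],
    [0,0,0],
    [0,0,0]
  ]
}}

```text
time_s: 5.62
eef_pos: [0.5197, 0.107, 0.0641]
orientation: [0.002, 0.021, 1.0, 0.0]
ft_force: [-1.4, -2.0, 19.4]
finger_gap: 0.0006
finger_force: 9.4
```

Emit:
{"op": "apply_moves", "data": {
  "delta_pos": [
    [-3,0,0],
    [-3,0,0],
    [-3,0,0],
    [-2,0,0],
    [-2,0,0]
  ],
  "angular": [
    [0,0,0],
    [0,0,0],
    [0,0,0],
    [0,0,0],
    [0,0,0]
  ]
}}

```text
time_s: 6.03
eef_pos: [0.5327, 0.1064, 0.0641]
orientation: [0.002, 0.021, 1.0, 0.0]
ft_force: [-1.7, -1.1, 18.1]
finger_gap: 0.0004
finger_force: 9.1
```

```bash
python3 - <<'E'
from h import *
d=viewer.snapshot("side"); c=d["img"][100:260,155:315,::-1]; cv2.imwrite("pics/c2.png",cv2.resize(c,(600,600),interpolation=cv2.INTER_CUBIC))
E
```

```text
(no output)
```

View pics/c2.png

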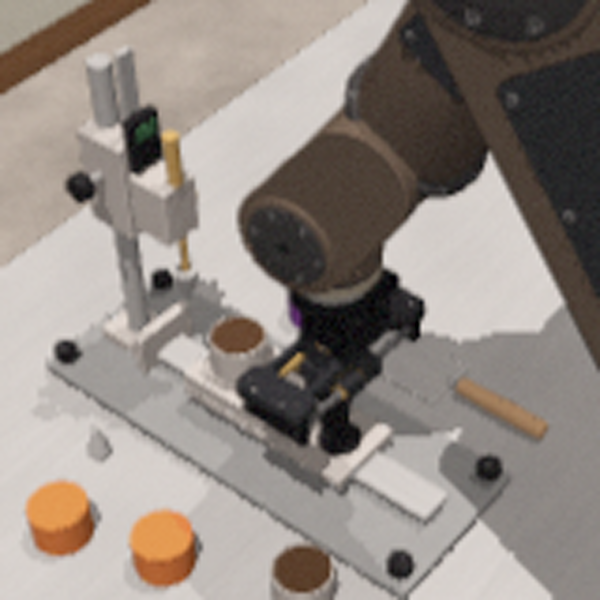

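The picture shows the carriage following the finger. The tin is in its seat at (238,345), and a gap is left to the end stop at (150,350). The bracket is still well clear of the wrist, so I'll continue.

Emit:
{"op": "apply_moves", "data": {
  "delta_pos": [
    [-2,0,0],
    [-2,0,0],
    [-2,0,0],
    [-2,0,0],
    [-2,0,0]
  ],
  "angular": [
    [0,0,0],
    [0,0,0],
    [0,0,0],
    [0,0,0],
    [0,0,0]
  ]
}}

```text
time_s: 6.5
eef_pos: [0.5426, 0.106, 0.0641]
orientation: [0.002, 0.021, 1.0, 0.0]
ft_force: [-1.0, -1.9, 17.8]
finger_gap: 0.0005
finger_force: 8.8
```

Emit:
{"op": "apply_moves", "data": {
  "delta_pos": [
    [-2,0,0],
    [-2,0,0],
    [-2,0,0],
    [-2,0,0],
    [-2,0,0]
  ],
  "angular": [
    [0,0,0],
    [0,0,0],
    [0,0,0],
    [0,0,0],
    [0,0,0]
  ]
}}

```text
time_s: 6.92
eef_pos: [0.5526, 0.1056, 0.0642]
orientation: [0.002, 0.021, 1.0, 0.0]
ft_force: [-1.8, -2.2, 17.4]
finger_gap: 0.0001
finger_force: 8.6
```

Emit:
{"op": "apply_moves", "data": {
  "delta_pos": [
    [-2,0,0.2],
    [-2,0,0],
    [-2,0,0],
    [-2,0,0],
    [-2,0,0]
  ],
  "angular": [
    [0,0,0],
    [0,0,0],
    [0,0,0],
    [0,0,0],
    [0,0,0]
  ]
}}

```text
time_s: 7.33
eef_pos: [0.5627, 0.1051, 0.0641]
orientation: [0.002, 0.021, 1.0, 0.0]
ft_force: [-1.8, -1.7, 18.6]
finger_gap: 0.0002
finger_force: 9.2
```

Emit:
{"op": "apply_moves", "data": {
  "delta_pos": [
    [-2,0,0],
    [-2,0,0],
    [-2,0,0],
    [-1,0,0],
    [-1,0,0]
  ],
  "angular": [
    [0,0,0],
    [0,0,0],
    [0,0,0],
    [0,0,0],
    [0,0,0]
  ]
}}

```text
time_s: 7.75
eef_pos: [0.5707, 0.1048, 0.0641]
orientation: [0.002, 0.021, 1.0, 0.0]
ft_force: [-1.7, -1.7, 17.6]
finger_gap: 0.0003
finger_force: 9.0
```

Emit:
{"op": "apply_moves", "data": {
  "delta_pos": [
    [-2,0,0],
    [-2,0,0],
    [-2,0,0],
    [-1,0,0],
    [-1,0,0]
  ],
  "angular": [
    [0,0,0],
    [0,0,0],
    [0,0,0],
    [0,0,0],
    [0,0,0]
  ]
}}

```text
time_s: 8.17
eef_pos: [0.5787, 0.1044, 0.0641]
orientation: [0.002, 0.021, 1.0, 0.0]
ft_force: [-1.7, -2.3, 16.8]
finger_gap: 0.0003
finger_force: 8.8
```

Emit:
{"op": "apply_moves", "data": {
  "delta_pos": [
    [-1,0,0],
    [-1,0,0],
    [-1,0,0],
    [-1,0,0],
    [-1,0,0]
  ],
  "angular": [
    [0,0,0],
    [0,0,0],
    [0,0,0],
    [0,0,0],
    [0,0,0]
  ]
}}

```text
time_s: 8.58
eef_pos: [0.5836, 0.1042, 0.0641]
orientation: [0.002, 0.021, 1.0, -0.0]
ft_force: [-0.4, -2.2, 17.1]
finger_gap: 0.0003
finger_force: 8.7
```

Emit:
{"op": "apply_moves", "data": {
  "delta_pos": [
    [-1,0,0],
    [-1,0,0],
    [-1,0,0],
    [-1,0,0],
    [-1,0,0]
  ],
  "angular": [
    [0,0,0],
    [0,0,0],
    [0,0,0],
    [0,0,0],
    [0,0,0]
  ]
}}

```text
time_s: 9.0
eef_pos: [0.5886, 0.104, 0.0642]
orientation: [0.002, 0.021, 1.0, -0.0]
ft_force: [-1.5, -1.7, 17.2]
finger_gap: 0.0003
finger_force: 8.6
```

Emit:
{"op": "apply_moves", "data": {
  "delta_pos": [
    [-1,0,0.2],
    [-1,0,0],
    [-1,0,0],
    [-1,0,0],
    [-1,0,0]
  ],
  "angular": [
    [0,0,0],
    [0,0,0],
    [0,0,0],
    [0,0,0],
    [0,0,0]
  ]
}}

```text
time_s: 9.42
eef_pos: [0.5933, 0.1038, 0.0641]
orientation: [0.001, 0.021, 1.0, -0.0]
ft_force: [-6.4, -1.2, 22.4]
finger_gap: 0.0003
finger_force: 11.2
```

Emit:
{"op": "apply_moves", "data": {
  "delta_pos": [
    [-0.5,0,0],
    [-0.5,0,0],
    [-0.5,0,0],
    [-0.5,0,0],
    [0,0,0]
  ],
  "angular": [
    [0,0,0],
    [0,0,0],
    [0,0,0],
    [0,0,0],
    [0,0,0]
  ]
}}

```text
time_s: 9.83
eef_pos: [0.5936, 0.1038, 0.064]
orientation: [-0.001, 0.021, 1.0, -0.0]
ft_force: [-9.5, -1.4, 26.0]
finger_gap: 0.0004
finger_force: 12.5
```

```bash
python3 - <<'E'
from h import *
s=arm.read_state(); print(s["ft_force"])
d=viewer.snapshot("side"); np.savez("side2.npz",**d); c=d["img"][130:240,165:275,::-1]; cv2.imwrite("pics/c3.png",cv2.resize(c,(600,600),interpolation=cv2.INTER_CUBIC))
E
```

```text
[-9.53504756 -1.35401595 25.96603789]
```

View pics/c3.png

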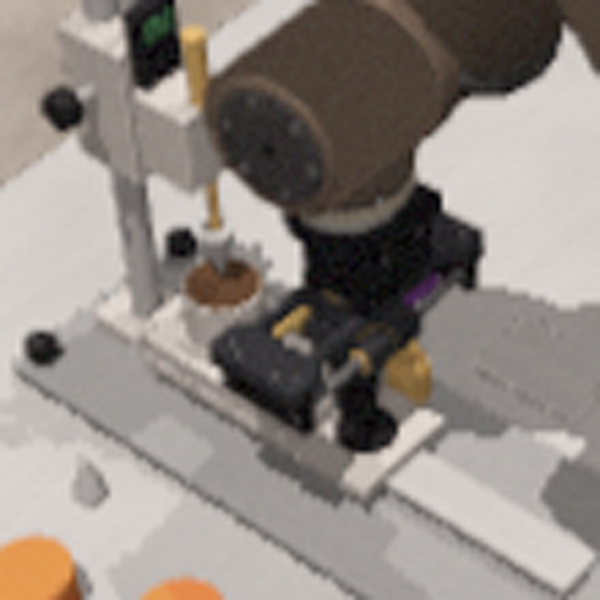

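The carriage has stalled against the end stop: 9.5 N along x, 26 N down. The cone at (222,265) is over the tin at (222,285). I'll lift straight up while keeping the forward load, so the button comes up with the carriage home, then back off the face.

Emit:
{"op": "apply_moves", "data": {
  "delta_pos": [
    [0,0,0],
    [0,0,-1.5],
    [0,0,-2],
    [0,0,-2],
    [0,0,-2]
  ],
  "angular": [
    [0,0,0],
    [0,0,0],
    [0,0,0],
    [0,0,0],
    [0,0,0]
  ]
}}

```text
time_s: 10.3
eef_pos: [0.5937, 0.1038, 0.07]
orientation: [-0.001, 0.021, 1.0, -0.0]
ft_force: [-3.0, -0.9, 4.5]
finger_gap: 0.0003
finger_force: 2.4
```

Emit:
{"op": "apply_moves", "data": {
  "delta_pos": [
    [0,0,-2],
    [0,0,-1],
    [1.5,0,-1],
    [1.5,0,0],
    [0,0,0]
  ],
  "angular": [
    [0,0,0],
    [0,0,0],
    [0,0,0],
    [0,0,0],
    [0,0,0]
  ]
}}

```text
time_s: 10.72
eef_pos: [0.5911, 0.104, 0.0736]
orientation: [-0.0, 0.021, 1.0, -0.0]
ft_force: [0.8, -0.4, 0.8]
finger_gap: 0.0005
finger_force: 0.0
```

Emit:
{"op": "apply_moves", "data": {
  "delta_pos": [
    [3,0,-2],
    [5,0,-8],
    [10,0,-20],
    [20,0,-30],
    [20,0,-30]
  ],
  "angular": [
    [0,0,0],
    [0,0,0],
    [0,0,0],
    [0,0,0],
    [0,0,0]
  ]
}}

```text
time_s: 11.13
eef_pos: [0.5322, 0.1063, 0.1644]
orientation: [-0.001, 0.021, 1.0, -0.0]
ft_force: [0.4, -1.1, 0.1]
finger_gap: 0.0008
finger_force: 0.0
```

Emit:
{"op": "apply_moves", "data": {
  "delta_pos": [
    [20,0,-20],
    [20,0,0],
    [0,0,0],
    [0,0,0],
    [0,0,0]
  ],
  "angular": [
    [0,0,0],
    [0,0,0],
    [0,0,0],
    [0,0,0],
    [0,0,0]
  ]
}}

```text
time_s: 11.55
eef_pos: [0.4939, 0.1081, 0.184]
orientation: [0.0, 0.021, 1.0, 0.0]
ft_force: [1.2, -0.5, 0.2]
finger_gap: 0.0004
finger_force: 0.0
```

```bash
python3 - <<'E'
from h import *
s=arm.read_state(); print(s["ft_force"])
d=viewer.snapshot("side"); c=d["img"][130:240,165:275,::-1]; cv2.imwrite("pics/c4.png",cv2.resize(c,(600,600),interpolation=cv2.INTER_CUBIC))
E
```

```text
[ 1.16521569 -0.53397053  0.19932985]
```

View pics/c4.png

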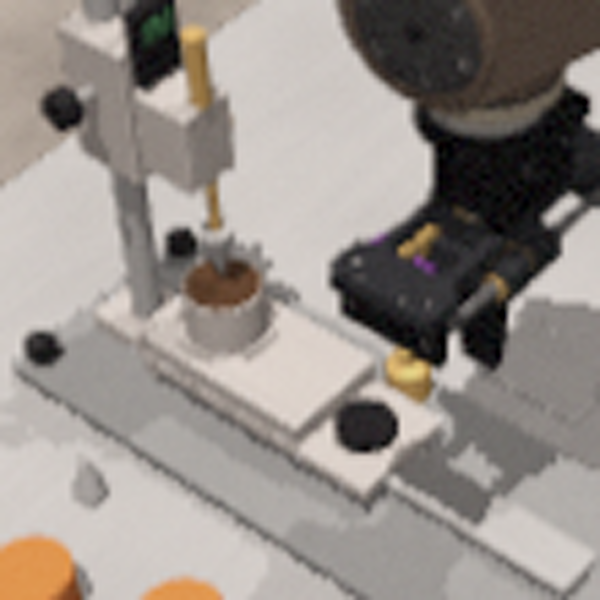

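The carriage is against the stop with the tin upright under the cone at (225,300). The button is up at (367,427), the weight is standing and the arm is clear.

```bash
python3 -c "
from h import *
print(arm.close_job())"
```

```text
the job is handed in; nothing more can be done
None
```

The job is handed in, and no verdict came back: the carriage was pushed to its end stop with the button held down, then the button was let up so it locked there; the last picture shows the tin upright under the cone and the arm clear.

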